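Hang up the basket, then hold the sprung hood just below its balance point

ROBOT

A 6-joint arm with a two-finger parallel gripper is mounted at the origin on the work surface. World frame = base frame: x ahead of the robot, y to its left, z up, the work surface at z = 0. Lengths are in m, angles in rad, forces in N, time in s.
With the tool pointing down it reaches from about 0.25 to 0.775 m from the base axis. Payload 4 kg.
Tool frame: the origin (TCP) lies at the centre of the arm's flange, where the gripper is bolted on; the fingertips stand 199 mm ahead of it and the grasp point (between the pads) lies 180 mm ahead of it (bot.tcp_to_tips is the distance from the TCP to the fingertips, in m); x points along the fingers, z is the direction in which the jaws open and shut, and the axes are right-handed (so a half turn about x gives the same grasp; the last joint's range is limited). The gripper opens to 94 mm and grips with 3 to 60 N. Pads are 16 mm wide; open, the fingers measure 119 mm over their backs; the gripper's body (75 mm by 177 mm) begins 78 mm behind the grasp point.
Start: joints at [1.189, 0.087, 1.371, -0, 1.684, -0.103], TCP at [0.151, 0.529, 0.405] pointing down, gripper open.
Joint ranges: [-3.1, 3.1], [-0.76, 2.03], [0.27, 2.55], [-1.08, 4.22], [0.17, 2.65], [-2.57, 2.57]. Speed limits (rad/s): [2.79, 2.79, 3.14, 3.14, 3.14, 3.14].

INTERFACE

Orientations are given as a unit quaternion [x, y, z, w].
In Python, from cell import bot, vision gives the robot as it stands.
- The arm moves only by the shell command python3 -m inch 'ROWS' [FORCE]. ROWS is JSON, one flat list of numbers, 7 for each row, row after row: the opening, from 0 (shut) to 1 (fully open), then the shift along the world's x, y, z in cm, then the turn, a rotation vector about the world's x, y, z in rad. A call has exactly 10 rows; each row shifts and turns the commanded pose from where the row before left it; what a row does not reach is not made up. A row lasts 1/12 s, in which the tool goes at most 41.7 mm and 7.16 degrees, less where a joint would pass 70% of its speed; a pose out of reach is approached as far as the arm can. A call is refused whole if a number of a shift passes 4.17 or a number of a turn 0.125, either way. A call with a gripper value outside its range is refused whole. The fingers move at their own pace and stop on an object; FORCE is the grip in N (left out, the last holds). Time passes only in rows, so rows that do not move let the fingers close, or fill a call up. It gives the time, the measured TCP pose, the force and the opening at its end, in the units of the state.
- bot.get_obs(): the state, without advancing time (a new reading comes with each control period).
- vision.read_camera(name): name is "scene" or "side" or "wrist"; returns a dict with "pixels" (400x640x3 uint8, red, green, blue), "fx", "fy", "cx", "cy" (pixels), "dist" ([k1, k2, p1, p2, k3] as OpenCV has them; the pictures are not rectified), "view" (4x4, takes a point from world to camera coordinates); the wrist camera has in their place "tool_from_camera" (4x4, takes a point from camera to tool coordinates, whose origin is the TCP and whose axes are the tool frame's). Camera axes: x right, y down, z forward; pixel columns grow to the right and rows downward; lengths in m; the calibration is good to about 2 mm. A picture is of the moment at which its call begins: read the wrist's pose just before it. There is no depth.
- bot.close_job(): hands the job in, once; it reports no verdict.
The state is a dict: "time_s": time; "joint_positions": joint angles; "qd": joint speeds; "joint_torque": joint torques, N m; "ee_pos": TCP position; "tcp_rot": TCP orientation; "contact_force": force on the tool from outside, world axes, zero at the start; "moment": the same for the moment, N m; "width": finger opening in m.
Only numpy, scipy, OpenCV 4.12 (cv2) and the standard library are available. Lean on these libraries where they do the work, as an engineer would, in place of code of your own. Each camera call takes 0.05 s, during which the arm holds its last target.

TASK

Clear the heating block's hood: take off the empty wire basket standing on it and hang it by its blue handle bar across both prongs of the hook on the draining stand. Then raise the sprung hood by its handle a little past its balance point (55 degrees open) so that I can see into the wells, without letting it spring up to its stop, ease it back down and keep it still just below the balance point, within about 10 degrees, so that it guards my hands and would drop shut if you let go while I load vials. Finish while still holding the hood there, and leave the vial rack, bottle, beaker and carton alone.

Things in the scene. Friction and masses are not known exactly. Their poses are not given: they have to be found in the camera images.
- block: Heating block for vials, fixed white instrument, 290 (x) x 220 (y) x 100 mm high, left or right on the bench. Origin: centre of its underside; own -x is its front (sloping panel), roughly towards the robot; z up. On it a white hinged hood with a dark window over a plate with wells: 212 mm front to back, 196 wide, its flat top 152 mm above the bench when shut.
- hood (a joint): Angle of the sprung hood, rad: 0 shut (start), grows as its front rises; stop at 1.484. Hinge along the block's y at its rear. 0.85 kg, partly carried by springs: needs about 2.5 N up at the handle near shut, less as it rises, 0 at the balance point 0.96 (55 deg). Below it falls shut; beyond it springs up to the stop (1 N at 70 deg). Little friction: it never stays in between by itself.
- hood_handle (a point): Middle of the hood's handle: dark round bar 12 mm thick, 120 long, parallel to the hinge, 45 mm in front of the hood's face on two end brackets (108 mm free). Shut: 152 mm in front of the block's origin, 122 mm above the bench, about 45 mm free below it. It goes round the hinge at 258 mm radius. It can turn in the fingers, so they may point down all the way.
- hood_hinge (a point): Middle of the hinge line, fixed: 105 mm behind the block's origin (own +x), 102 mm above the bench. The shut handle is 257 mm in front of it and 20 mm higher.
- basket: Empty steel wire basket, 80 (x) x 120 (y) mm, 50 mm deep, 0.2 to 0.4 kg, standing on the shut hood. Origin: centre of its underside; z up. A stiff bail (does not fold) rises from the middle of its two short ends (legs at y = -60 and +60 mm) to a bar along its y.
- basket_bar (a point): Middle of the basket's handle: blue sleeve 10 mm thick, 100 mm long along the basket's y, 125 mm above its underside, 75 mm above its rim.
- stand: Fixed draining stand on the other side of the bench: blue base plate 150 x 130 x 12 mm under the prongs, post 14 mm thick, 210 high. Origin: foot of the post; z up. Its hook is two level 8 mm rods at y = -32 and +32 mm, from the post's top along own -x (roughly towards the robot), upper side 214 mm high; beyond x = -100 mm they turn up to black ends at x = -120 mm, 237 mm high.
- hook_seat (a point): Where the basket's bar goes: midway between the prongs, at their upper side (214 mm high), 70 mm in front of the post. The hung bar lies across both prongs, along the stand's y, its centre 5 mm above this point, the basket's underside 94 mm above the bench. Fingers holding the bar's middle fit between the prongs (56 mm clear).
- rack: Bystander: white vial rack with black top and eight white-capped vials, 110 x 258 mm, 124 mm high, far on the right. Origin: centre of its underside.
- reagent: Bystander: amber bottle, 52 mm wide, 110 mm high, in the middle, near the robot. Origin: centre of its underside.
- beaker: Bystander: clear beaker, 72 mm wide, 85 mm high, far on the left. Origin: centre of its underside.
- carton: Bystander: pale carton, 70 x 100 x 55 mm, in the middle between the block and the stand. Origin: centre of its underside.

How it is judged:
By the outcome, as a careful person would: the job done as asked, in the order asked, and still so for the second after the job is handed in, while the arm keeps its last pose, push and grip.
It also fails if it takes over 72 s, if anything falls off the work surface, if the arm or the gripper's body presses on something with over 40 N, if the wrist force passes 120 N, or if a joint passes its speed limit or range.

## Working session

There is one attempt and no reset: what is moved stays moved. The work goes in short steps, Python scripts to look and compute and a shell command to move; the robot and the scene stay as the last step left them, time stands still between calls to the robot, and variables do not carry over. Pictures are saved under pics/ and viewed, and the job is handed in when it is done.

```bash
ls; mkdir -p pics; cat > h.py <<'E'
import numpy as np, cv2, json
from cell import bot, vision
from scipy.spatial.transform import Rotation as R
def snap(name,fn):
    o=bot.get_obs(); d=vision.read_camera(name)
    cv2.imwrite('pics/'+fn+'.png',d['pixels'][:,:,::-1])
    c={k:np.array(v).tolist() for k,v in d.items() if k!='pixels'}
    c['ee']=list(map(float,o['ee_pos'])); c['q']=list(map(float,o['tcp_rot']))
    json.dump(c,open('pics/'+fn+'.json','w')); return d
def cam(fn):
    c=json.load(open('pics/'+fn+'.json'))
    K=np.array([[c['fx'],0,c['cx']],[0,c['fy'],c['cy']],[0,0,1]]);D=np.array(c['dist'])
    if 'view' in c: V=np.array(c['view'])
    else:
        T=np.eye(4);T[:3,:3]=R.from_quat(c['q']).as_matrix();T[:3,3]=c['ee']
        V=np.linalg.inv(T@np.array(c['tool_from_camera']))
    return K,D,V
def ray(fn,uv):
    K,D,V=cam(fn)
    p=cv2.undistortPoints(np.array([[uv]],float),K,D)[0,0]
    W=np.linalg.inv(V); d=W[:3,:3]@np.array([p[0],p[1],1]); return W[:3,3],d/np.linalg.norm(d)
def atz(fn,uv,z):
    o,d=ray(fn,uv); return o+d*(z-o[2])/d[2]
def proj(fn,P):
    K,D,V=cam(fn); P=np.atleast_2d(P).astype(float)
    return cv2.projectPoints(P,cv2.Rodrigues(V[:3,:3])[0],V[:3,3],K,D)[0][:,0]
def tri(obs):
    A=np.zeros((3,3));b=np.zeros(3)
    for fn,uv in obs:
        o,d=ray(fn,uv);M=np.eye(3)-np.outer(d,d);A+=M;b+=M@o
    return np.linalg.solve(A,b)
def crop(fn,x0,y0,w,h,s,out):
    i=cv2.imread('pics/'+fn+'.png')[y0:y0+h,x0:x0+w]
    cv2.imwrite('pics/'+out+'.png',cv2.resize(i,None,fx=s,fy=s,interpolation=cv2.INTER_CUBIC))
E
python3 - <<'E'
from h import *
for n in ['scene','side','wrist']: snap(n,n+'0')
o=bot.get_obs(); print({k:np.round(v,3) for k,v in o.items()}, bot.tcp_to_tips)
E
```

```text
pics
{'time_s': np.float64(0.15), 'joint_positions': array([ 1.189,  0.088,  1.372, -0.   ,  1.684, -0.103]), 'qd': array([-0.002, -0.001, -0.004, -0.   ,  0.   ,  0.   ]), 'joint_torque': array([ 2.0000e-03, -3.4064e+01, -3.0279e+01,  7.2000e-02,  3.0000e-02,
       -0.0000e+00]), 'ee_pos': array([0.151, 0.529, 0.404]), 'tcp_rot': array([-0.426,  0.565,  0.425,  0.564]), 'contact_force': array([-0.461, -1.048,  0.258]), 'moment': array([0.039, 0.012, 0.   ]), 'width': np.float64(0.094)} 0.1992
```

View pics/scene0.png

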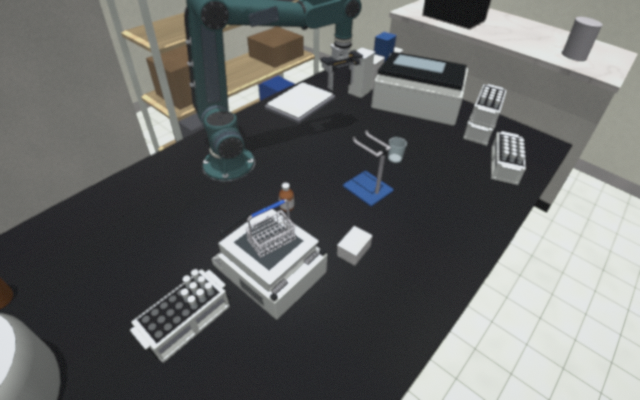

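View pics/side0.png

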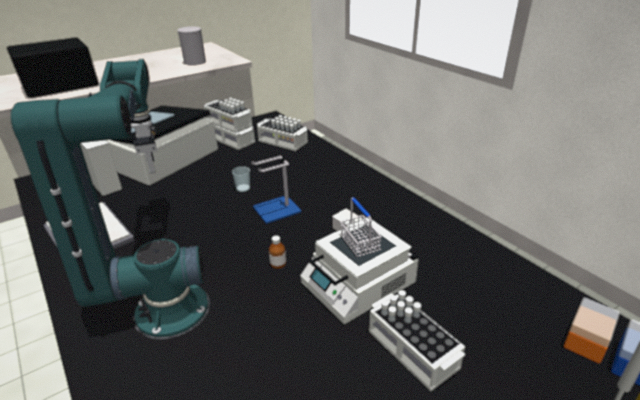

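View pics/wrist0.png

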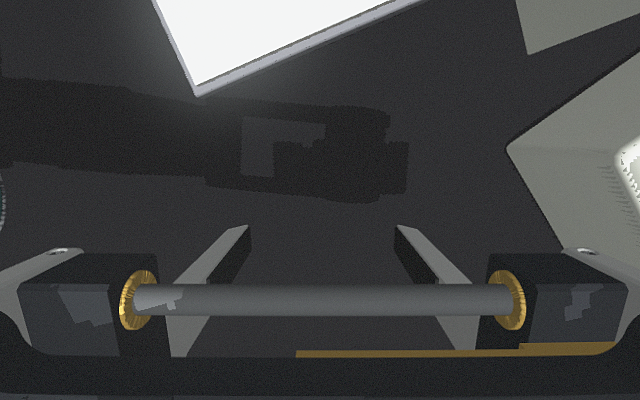

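The block stands right of the middle with the basket on it (scene about 270,250; side about 360,255). The stand is at scene (370,185) / side (280,200). I'll enlarge both.

```bash
python3 - <<'E'
from h import *
crop('scene0',200,180,140,140,5,'c1');crop('side0',290,185,140,140,5,'c2')
crop('scene0',330,120,90,90,6,'c3');crop('side0',235,145,80,85,6,'c4')
E
```

```text
(no output)
```

View pics/c1.png

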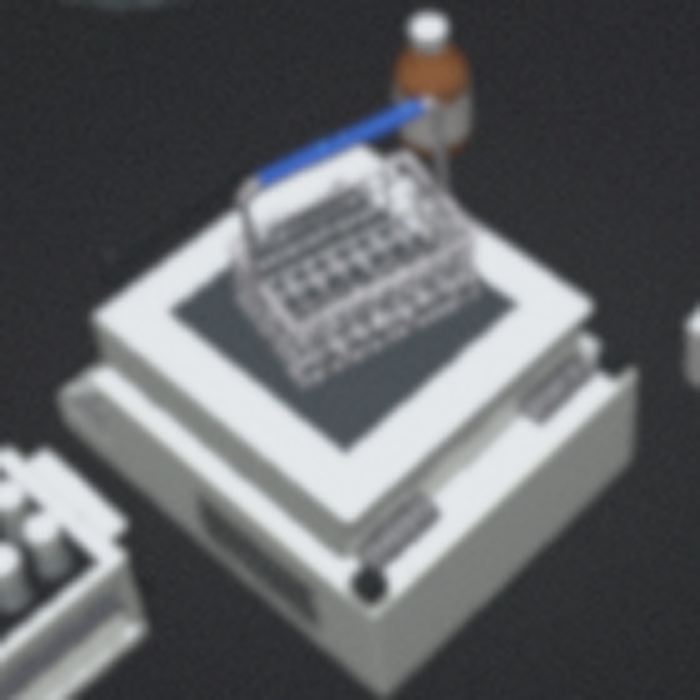

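View pics/c2.png

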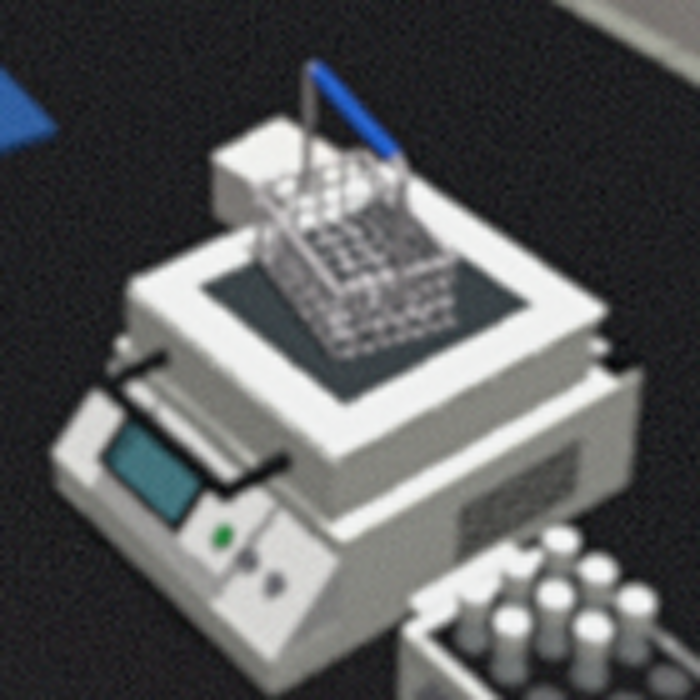

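View pics/c3.png

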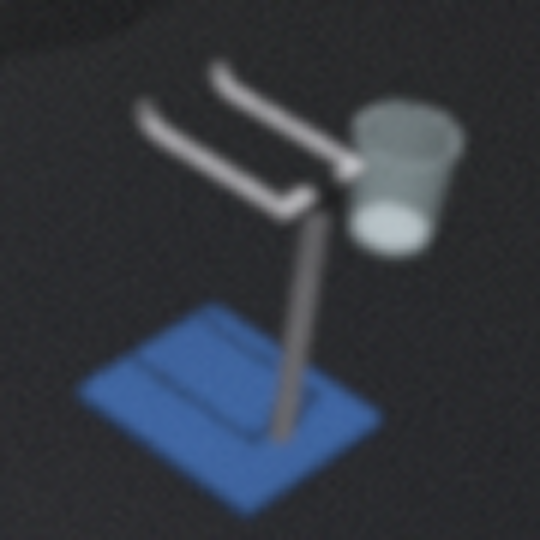

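View pics/c4.png

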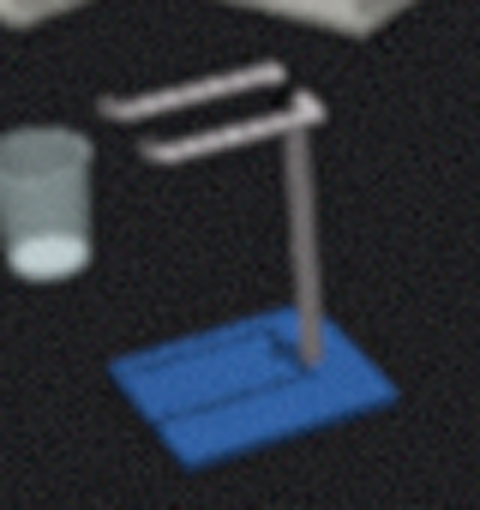

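```bash
cat > m.py <<'E'
from h import *
from scipy.optimize import least_squares
S=lambda x,y,o,s:((x+.5)/s-.5+o[0],(y+.5)/s-.5+o[1])
c1=lambda x,y:('scene0',S(x,y,(200,180),5)); c2=lambda x,y:('side0',S(x,y,(290,185),5))
c3=lambda x,y:('scene0',S(x,y,(330,120),6)); c4=lambda x,y:('side0',S(x,y,(235,145),6))
m=tri([c1(258,181),c2(393,152)]);p=tri([c1(428,104),c2(313,65)])
print('bar',m,p,(m+p)/2,'len',np.linalg.norm(p-m),'dir',np.degrees(np.arctan2(-(p-m)[0],(p-m)[1])))
def fit(obs,x0,name):
    def f(q):
        c,s=np.cos(q[2]),np.sin(q[2]);r=[]
        for (fn,uv),P in obs:
            w=[q[0]+c*P[0]-s*P[1],q[1]+s*P[0]+c*P[1],P[2]]
            r+=list(proj(fn,w)[0]-uv)
        return np.array(r)
    s=least_squares(f,x0,loss='soft_l1');print(name,s.x,np.degrees(s.x[2]));print(np.round(f(s.x).reshape(-1,2),1).tolist());return s.x
fr,re=-.107,.105
B=[(c1(95,315),(fr,-.098,.152)),(c1(347,522),(re,-.098,.152)),(c1(594,305),(re,.098,.152)),
 (c2(130,283),(fr,.098,.152)),(c2(335,460),(fr,-.098,.152)),(c2(607,310),(re,-.098,.152)),
 (c1(385,692),(.145,-.11,0)),(c2(272,692),(-.145,-.11,0))]
fit(B,[.45,-.1,0],'block')
T=[(c3(143,108),(-.12,-.032,.237)),(c3(218,70),(-.12,.032,.237)),(c3(283,436),(0,0,.012)),
(c4(108,104),(-.12,.032,.237)),(c4(152,150),(-.12,-.032,.237)),(c4(312,362),(0,0,.012)),(c3(287,212),(0,-.032,.21)),(c3(352,167),(0,.032,.21)),(c4(275,72),(0,.032,.21)),(c4(312,107),(0,-.032,.21))]
s=fit(T,[.5,.2,0],'stand')
print('seat',s[0]-.07*np.cos(s[2]),s[1]-.07*np.sin(s[2]))
c=tri([c1(0,0),c1(0,1)]) if 0 else 0
print('carton ', atz('scene0',(355,245),.055),'reagent',atz('side0',(278,238),.11))
E
python3 m.py
```

```text
bar [ 0.5211814  -0.27802482  0.27981208] [ 0.54335433 -0.17666064  0.27750077] [ 0.53226786 -0.22734273  0.27865643] len 0.10378669548959749 dir -12.338827017780071
block [ 0.53292426 -0.24294218  0.01357443] 0.7777578169746787
[[-0.6, -1.3], [-0.7, -0.1], [-0.2, 0.1], [-0.7, -0.6], [-1.0, -0.8], [0.1, 0.0], [2.8, 6.4], [3.0, 0.4]]
stand [0.56673345 0.26577224 0.02142994] 1.2278449043188333
[[-2.5, -2.1], [-4.2, -3.3], [0.2, 0.7], [-1.3, -2.2], [0.1, -3.2], [1.0, -1.0], [0.7, 0.8], [0.3, 0.0], [-0.5, 0.3], [2.4, 0.8]]
seat 0.496749522066365 0.26427226319070113
carton  [ 0.68159351 -0.01782486  0.055     ] reagent [ 0.36504894 -0.0188399   0.11      ]
```

```bash
cat >> h.py <<'E'
def pose():
    o=bot.get_obs();M=R.from_quat(o['tcp_rot']).as_matrix();g=o['ee_pos']+.18*M[:,0]
    yaw=np.degrees(np.arctan2(M[1,2],M[0,2]))
    print('t',round(float(o['time_s']),2),'grasp cm',np.round(g*100,2),'finger',np.round(M[:,0],3),'jawyaw',round(yaw,1),'q',np.round(o['joint_positions'],2),'F',np.round(o['contact_force'],1),'M',np.round(o['moment'],2),'w',round(float(o['width'])*1000,1))
E
python3 - <<'E'
from h import *
pose()
E
```

```text
t 0.15 grasp cm [15.12 52.84 22.38] finger [-0.001 -0.002 -1.   ] jawyaw 74.0 q [ 1.19  0.09  1.37 -0.    1.68 -0.1 ] F [-0.5 -1.   0.3] M [0.04 0.01 0.  ] w 93.8
```

```bash
R1='';
python3 -m inch '[0.6,1.2,-2.4,1.0,0,0,-0.05,0.6,1.2,-2.4,1.0,0,0,-0.05,0.6,1.2,-2.4,1.0,0,0,-0.05,0.6,1.2,-2.4,1.0,0,0,-0.05,0.6,1.2,-2.4,1.0,0,0,-0.05,0.6,1.2,-2.4,1.0,0,0,-0.05,0.6,1.2,-2.4,1.0,0,0,-0.05,0.6,1.2,-2.4,1.0,0,0,-0.05,0.6,1.2,-2.4,1.0,0,0,-0.05,0.6,1.2,-2.4,1.0,0,0,-0.05]' 20
python3 -m inch '[0.6,1.3,-2.5,0.7,0,0,-0.05,0.6,1.3,-2.5,0.7,0,0,-0.05,0.6,1.3,-2.5,0.7,0,0,-0.05,0.6,1.3,-2.5,0.7,0,0,-0.05,0.6,1.3,-2.5,0.7,0,0,-0.05,0.6,1.3,-2.5,0.7,0,0,-0.05,0.6,1.3,-2.5,0.7,0,0,-0.05,0.6,1.3,-2.5,0.7,0,0,-0.05,0.6,1.3,-2.5,0.7,0,0,-0.05,0.6,1.3,-2.5,0.7,0,0,-0.05]'
python3 -m inch '[0.6,1.2,-2.7,0.3,0,0,-0.05,0.6,1.2,-2.7,0.3,0,0,-0.05,0.6,1.2,-2.7,0.3,0,0,-0.05,0.6,1.2,-2.7,0.3,0,0,-0.05,0.6,1.2,-2.7,0.3,0,0,-0.05,0.6,1.2,-2.7,0.3,0,0,-0.05,0.6,1.2,-2.7,0.3,0,0,-0.05,0.6,1.2,-2.7,0.3,0,0,-0.05,0.6,1.2,-2.7,0.3,0,0,-0.05,0.6,1.2,-2.5,0.3,0,0,-0.05]'
python3 - <<'E'
from h import *
pose(); snap('wrist','w1')
E
```

```text
time_s: 0.98
ee_pos: [0.2715, 0.2875, 0.5049]
tcp_rot: [-0.272, 0.653, 0.272, 0.653]
contact_force: [-0.0, -0.3, 0.5]
width: 0.0563
time_s: 1.82
ee_pos: [0.4017, 0.0373, 0.5748]
tcp_rot: [-0.102, 0.7, 0.102, 0.7]
contact_force: [0.1, 1.1, -0.1]
width: 0.0565
time_s: 2.65
ee_pos: [0.5218, -0.231, 0.6042]
tcp_rot: [0.075, 0.703, -0.074, 0.703]
contact_force: [0.7, -0.1, 1.3]
width: 0.0565
t 2.65 grasp cm [ 52.17 -23.09  42.42] finger [-0.001  0.    -1.   ] jawyaw -12.1 q [-0.52  0.19  0.86 -0.    2.09 -0.3 ] F [ 0.7 -0.1  1.3] M [-0.05  0.04 -0.  ] w 56.5
```

View pics/w1.png

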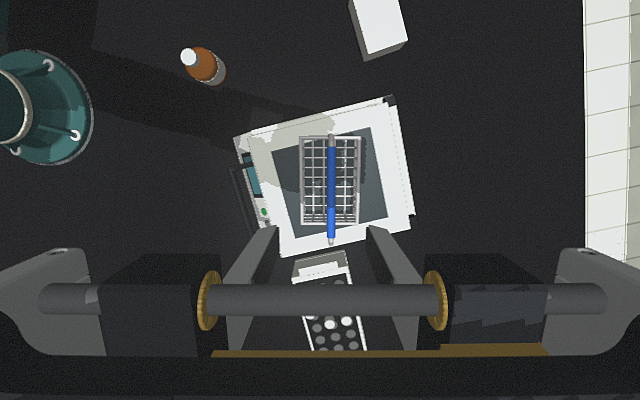

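The wrist view shows the blue bar from (331,147) to (331,236), square to the jaws. I can also see the hood corners and the dark handle at about (247,200).

```bash
python3 - <<'E'
from h import *
a=atz('w1',(331.5,147),.277);b=atz('w1',(331,238),.277);print(a,b,(a+b)/2,np.linalg.norm(a-b),np.degrees(np.arctan2((b-a)[0],-(b-a)[1])))
crop('w1',220,80,210,190,3.8,'w1c')
E
```

```text
[ 0.54294915 -0.18039339  0.277     ] [ 0.52202104 -0.27898734  0.277     ] [ 0.5324851  -0.22969036  0.277     ] 0.10079063950064311 -11.984050082599008
```

View pics/w1c.png

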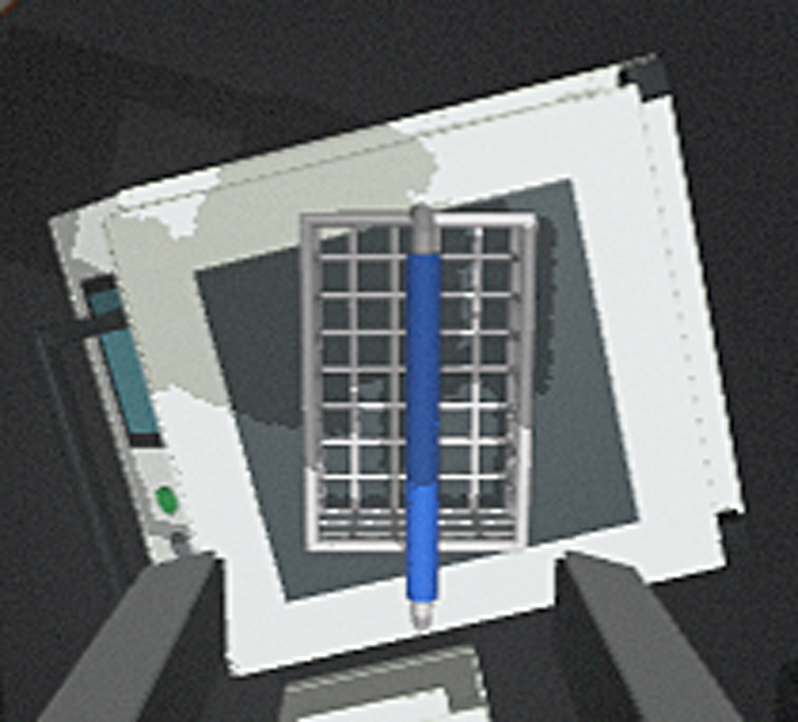

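```bash

python3 -m inch '[0.6,0.15,0.03,-1.9,0,0,0,0.6,0.15,0.03,-1.9,0,0,0,0.6,0.15,0.03,-1.9,0,0,0,0.6,0.15,0.03,-1.9,0,0,0,0.6,0.15,0.03,-1.9,0,0,0,0.6,0.1,0.03,-1.9,0,0,0,0.6,0.1,0.02,-1.6,0,0,0,0.6,0.1,0,-1.0,0,0,0,0.6,0,0,-0.5,0,0,0,0.6,0,0,-0.2,0,0,0]' 20
python3 - <<'E'
from h import *
pose(); snap('wrist','w2')
E
```

```text
time_s: 3.53
ee_pos: [0.5319, -0.2272, 0.4567]
tcp_rot: [0.074, 0.704, -0.073, 0.703]
contact_force: [0.0, -0.7, 0.1]
width: 0.056
t 3.53 grasp cm [ 53.16 -22.7   27.67] finger [-0.001  0.001 -1.   ] jawyaw -11.9 q [-0.5   0.15  1.2  -0.    1.79 -0.29] F [ 0.  -0.7  0.1] M [-0.1  0.1  0. ] w 56.0
```

View pics/w2.png

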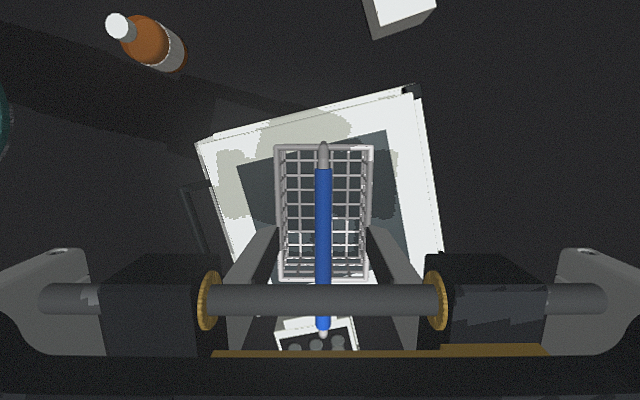

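The bar (323,170–330) runs centred between the fingers, so I'll grip it and then lift.

```bash

python3 -m inch '[0,0,0,0,0,0,0,0,0,0,0,0,0,0,0,0,0,0,0,0,0,0,0,0,0,0,0,0,0,0,0,0,0,0,0,0,0,0,0,0,0,0,0,0,0,0,0,0,0,0,0,0,0,0,0,0,0,0,0,0.3,0,0,0,0,0,0,0.5,0,0,0]' 35
python3 -m inch '[0,0,0,1.0,0,0,0,0,0,0,1.0,0,0,0,0,0,0,1.0,0,0,0,0,0,0,1.0,0,0,0,0,0,0,1.0,0,0,0,0,0,0,1.0,0,0,0,0,0,0,0.5,0,0,0,0,0,0,0.3,0,0,0,0,0,0,0,0,0,0,0,0,0,0,0,0,0]'
python3 - <<'E'
from h import *
pose(); snap('wrist','w3');snap('side','s3')
E
```

```text
time_s: 4.42
ee_pos: [0.5319, -0.2273, 0.4646]
tcp_rot: [0.074, 0.704, -0.073, 0.702]
contact_force: [0.8, -0.1, -2.5]
width: 0.0093
time_s: 5.25
ee_pos: [0.5319, -0.2273, 0.5334]
tcp_rot: [0.073, 0.703, -0.073, 0.703]
contact_force: [-0.2, -0.2, -2.3]
width: 0.0091
t 5.25 grasp cm [ 53.19 -22.72  35.34] finger [-0.  0. -1.] jawyaw -11.9 q [-0.5   0.17  1.03  0.    1.95 -0.29] F [-0.2 -0.2 -2.3] M [-0.06  0.06 -0.06] w 9.1
```

View pics/s3.png

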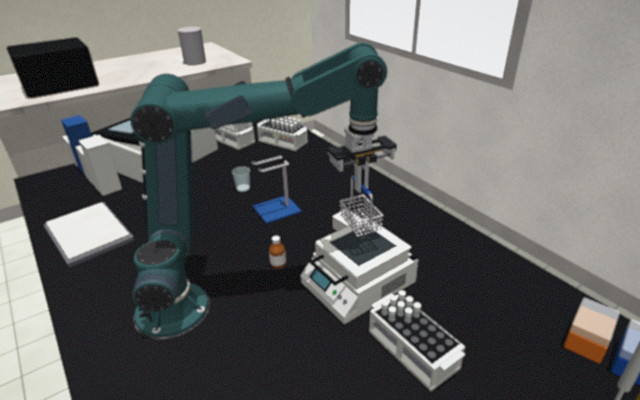

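View pics/w3.png

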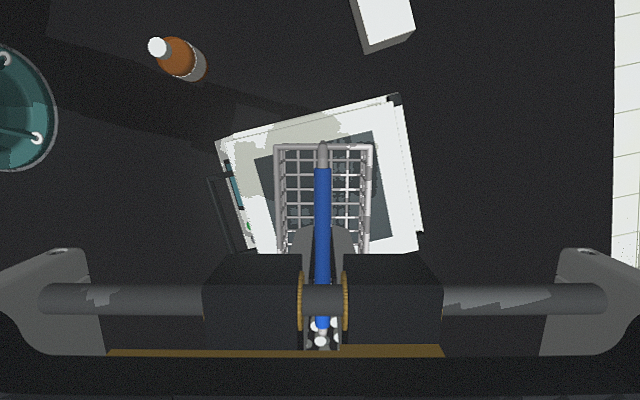

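```bash

python3 -m inch '[0,-0.5,1.0,0,0,0,0.01,0,-1.0,2.0,0,0,0,0.01,0,-1.2,2.5,0,0,0,0.01,0,-1.4,2.8,0,0,0,0.01,0,-1.4,2.8,0,0,0,0.01,0,-1.4,2.8,0,0,0,0.01,0,-1.4,2.8,0,0,0,0.01,0,-1.4,2.8,0,0,0,0.01,0,-1.2,2.8,0,0,0,0.01,0,-1.0,2.8,0,0,0,0.01]'
python3 -m inch '[0,-0.9,2.8,0,0,0,0.01,0,-0.9,2.8,0,0,0,0.01,0,-0.9,2.8,0,0,0,0.01,0,-0.8,2.8,0,0,0,0.01,0,-0.6,2.8,0,0,0,0.01,0,-0.5,2.8,0,0,0,0.01,0,-0.4,2.8,0,0,0,0.01,0,-0.3,2.4,0,0,0,0.01,0,0,1.5,0,0,0,0.02,0,0,0.5,0,0,0,0.027]'
python3 - <<'E'
from h import *
snap('wrist','w4');pose(); 
E
```

```text
time_s: 6.18
ee_pos: [0.4109, 0.0254, 0.5337]
tcp_rot: [0.038, 0.706, -0.038, 0.706]
contact_force: [0.8, 0.6, -1.0]
width: 0.0088
time_s: 7.02
ee_pos: [0.3587, 0.2656, 0.533]
tcp_rot: [-0.009, 0.708, 0.009, 0.707]
contact_force: [-0.3, 0.2, -1.6]
width: 0.0088
t 7.07 grasp cm [35.88 26.53 35.3 ] finger [-0.001 -0.    -1.   ] jawyaw 1.4 q [ 0.51 -0.13  1.33  0.    1.94  0.48] F [-0.4 -0.3 -2.6] M [-0.05  0.07 -0.02] w 8.9
```

View pics/w4.png

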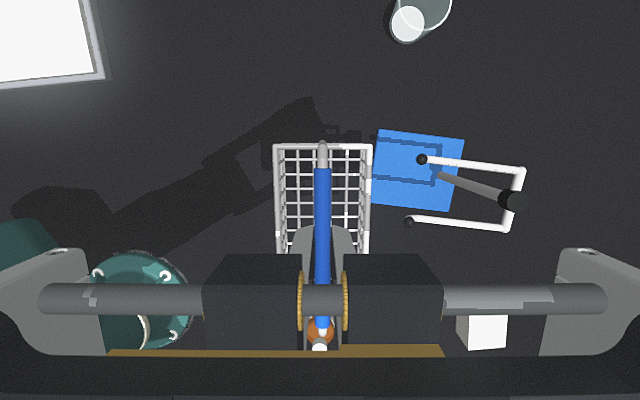

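```bash
python3 - <<'E'
from h import *
crop('w4',360,110,190,140,4,'w4c')
E
```

```text
(no output)
```

View pics/w4c.png

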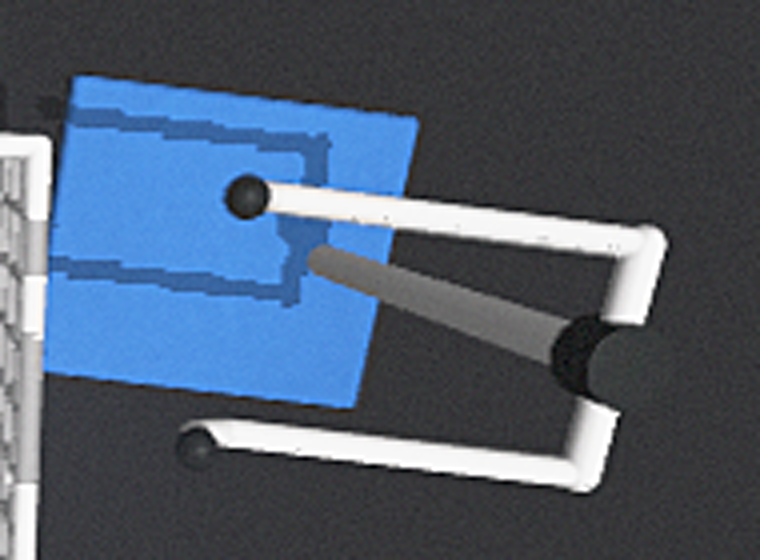

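```bash
cat > st.py <<'E'
from h import *
from scipy.optimize import least_squares
S=lambda x,y,o,s:((x+.5)/s-.5+o[0],(y+.5)/s-.5+o[1])
w=lambda x,y:('w4',S(x,y,(360,110),4)); c3=lambda x,y:('scene0',S(x,y,(330,120),6)); c4=lambda x,y:('side0',S(x,y,(235,145),6))
T=[(w(246,195),(-.12,.032,.235)),(w(196,445),(-.12,-.032,.235)),(w(650,243),(0,.032,.21)),(w(583,474),(0,-.032,.21)),(w(318,258),(-.005,0,.012)),
(c3(283,436),(0,0,.012)),(c4(312,362),(0,0,.012)),(c3(287,212),(0,-.032,.21)),(c3(352,167),(0,.032,.21)),(c4(312,107),(0,-.032,.21))]
def f(q,T=T):
    c,s=np.cos(q[2]),np.sin(q[2]);r=[]
    for (fn,uv),P in T: r+=list(proj(fn,[q[0]+c*P[0]-s*P[1],q[1]+s*P[0]+c*P[1],P[2]])[0]-uv)
    return np.array(r)
for TT in (T,T[:5]):
    s=least_squares(f,[.55,.26,-.1],args=(TT,),loss='soft_l1').x
    print(s,np.degrees(s[2]),np.round(f(s,TT).reshape(-1,2),1).tolist())
    for d in (-.21,-.07): print(d,'->',s[0]+d*np.cos(s[2]),s[1]+d*np.sin(s[2]))
for uv,z in ((w(246,195),.235),(w(196,445),.235),(w(650,243),.21),(w(583,474),.21)): print(atz(uv[0],uv[1],z))
a=atz('w4',(323,168),.353);print('bar far blue end',a)
E
python3 st.py
```

```text
[ 0.56739556  0.26866143 -0.10515403] -6.024881883762786 [[-1.2, -0.8], [-1.8, 0.3], [0.5, 0.5], [0.9, -0.2], [-0.3, 0.5], [0.7, 0.4], [0.8, -1.4], [0.5, 0.0], [1.8, 0.2], [1.2, 0.7]]
-0.21 -> 0.3585555178067034 0.29070310154535944
-0.07 -> 0.4977822149171523 0.27600865321562207
[ 0.56794788  0.26872463 -0.10398687] -5.958009041340016 [[-0.7, -0.7], [-1.2, 0.4], [1.0, 0.4], [1.4, -0.2], [0.0, 0.4]]
-0.21 -> 0.35908225403606064 0.29052254150943174
-0.07 -> 0.4983260069565749 0.27599060176930224
[0.45268548 0.31235838 0.235     ]
[0.44647581 0.24976636 0.235     ]
[0.57013123 0.30096852 0.21      ]
[0.56306352 0.23657937 0.21      ]
bar far blue end [0.35844984 0.3141024  0.353     ]
```

```bash

python3 -m inch '[0,0,0.2,-0.5,0,0,-0.013,0,0,0.3,-1.0,0,0,-0.013,0,0,0.3,-1.2,0,0,-0.013,0,0,0.3,-1.3,0,0,-0.013,0,0,0.3,-1.3,0,0,-0.013,0,0,0.3,-1.3,0,0,-0.013,0,0,0.3,-1.2,0,0,-0.013,0,0,0.3,-0.8,0,0,-0.013,0,0,0.2,-0.4,0,0,-0.013,0,0,0,-0.1,0,0,-0.013]'
python3 - <<'E'
from h import *
pose(); snap('wrist','w5')
E
```

```text
time_s: 7.9
ee_pos: [0.3598, 0.2888, 0.4414]
tcp_rot: [0.039, 0.707, -0.04, 0.705]
contact_force: [0.5, 0.3, -3.0]
width: 0.009
t 7.9 grasp cm [35.95 28.86 26.14] finger [-0.002 -0.001 -1.   ] jawyaw -6.4 q [ 0.55 -0.12  1.5   0.    1.76  0.67] F [ 0.5  0.3 -3. ] M [-0.03  0.16 -0.04] w 9.0
```

View pics/w5.png

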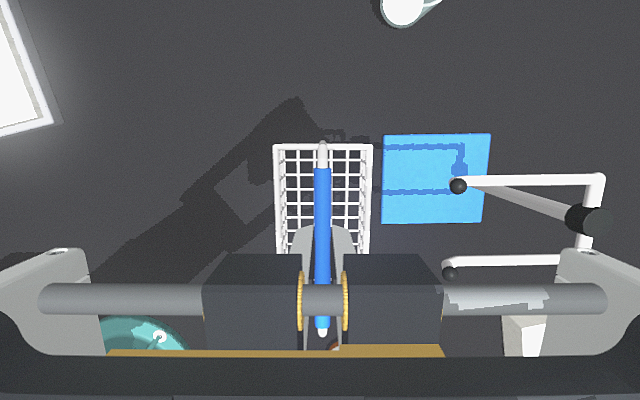

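```bash
python3 - <<'E'
from h import *
a=atz('w5',(458,186),.235);b=atz('w5',(450,272.5),.235);print(a,b,(a+b)/2)
print(proj('w5',[[.4983,.276,.214],[.568,.2687,.21]]))
E
```

```text
[0.45274001 0.31208658 0.235     ] [0.44692306 0.25024665 0.235     ] [0.44983153 0.28116661 0.235     ]
[[505.71350265 221.33907089]
 [591.40398165 219.00982445]]
```

```bash

python3 -m inch '[0,0.5,0.05,0,0,0,0,0,1.0,0,0,0,0,0,0,1.5,-0.1,0,0,0,0.003,0,1.8,-0.15,0,0,0,0.004,0,1.9,-0.2,0,0,0,0,0,1.9,-0.2,0,0,0,0,0,1.8,-0.2,0,0,0,0,0,1.6,-0.17,0,0,0,0,0,1.2,-0.13,0,0,0,0,0,0.6,-0.06,0,0,0,0]'
python3 -m inch '[0,0,0,0,0,0,0,0,0,0,-0.4,0,0,0,0,0,0,-0.8,0,0,0,0,0,0,-0.8,0,0,0,0,0,0,-0.6,0,0,0,0,0,0,-0.4,0,0,0,0,0,0,-0.4,0,0,0,0,0,0,-0.2,0,0,0,0,0,0,-0.2,0,0,0,0,0,0,0,0,0,0]'
python3 - <<'E'
from h import *
pose(); snap('wrist','w6');snap('side','s6');snap('scene','sc6');crop('side','s6') if 0 else 0
crop('s6',220,120,110,100,6,'s6c');crop('sc6',310,90,130,110,6,'sc6c')
E
```

```text
time_s: 8.78
ee_pos: [0.5, 0.2766, 0.4426]
tcp_rot: [0.037, 0.706, -0.037, 0.706]
contact_force: [-0.7, 0.7, -2.7]
width: 0.0089
time_s: 9.62
ee_pos: [0.4978, 0.2772, 0.4044]
tcp_rot: [0.037, 0.706, -0.037, 0.706]
contact_force: [-0.1, 0.7, -1.0]
width: 0.0088
t 9.62 grasp cm [49.78 27.71 22.44] finger [-0. -0. -1.] jawyaw -6.0 q [ 0.41  0.13  1.32 -0.    1.69  0.51] F [-0.1  0.7 -1. ] M [-0.05  0.11  0.03] w 8.8
```

View pics/w6.png

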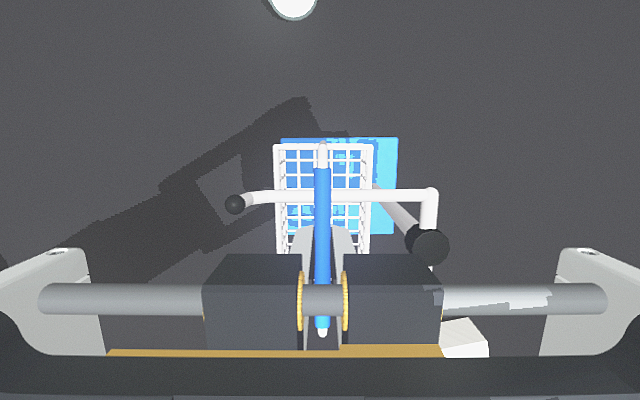

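View pics/s6c.png

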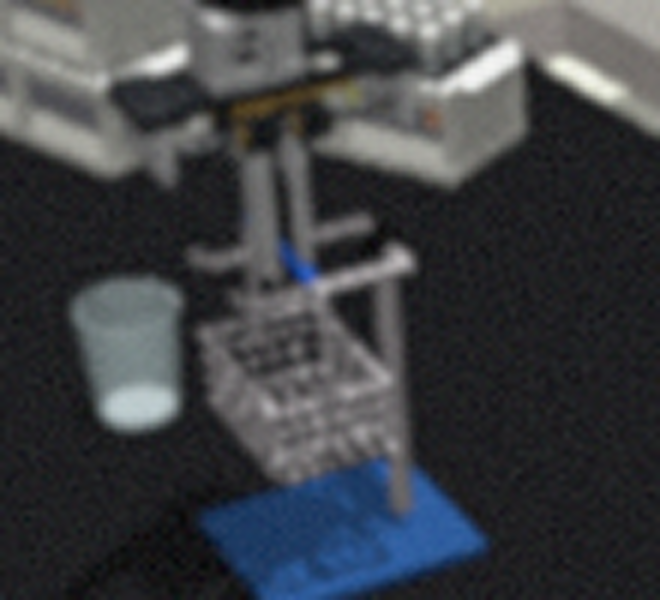

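View pics/sc6c.png

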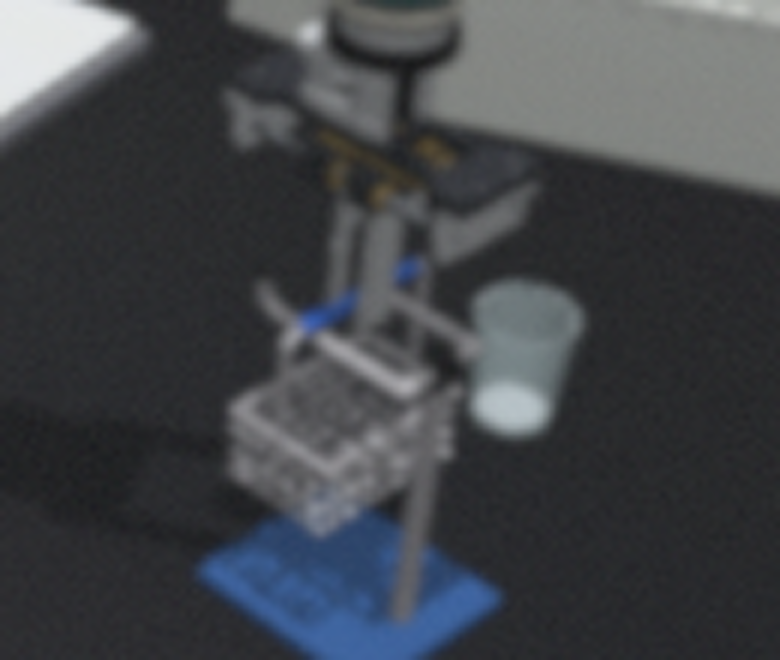

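The bar is above both prongs and between the post and the upturned ends. I'll lower it about 6 mm more until it is seated.

```bash

python3 -m inch '[0,0,0,-0.1,0,0,0,0,0,0,-0.1,0,0,0,0,0,0,-0.1,0,0,0,0,0,0,-0.1,0,0,0,0,0,0,-0.1,0,0,0,0,0,0,-0.1,0,0,0,0,0,0,0,0,0,0,0,0,0,0,0,0,0,0,0,0,0,0,0,0,0,0,0,0,0,0,0]'
python3 - <<'E'
from h import *
pose()
E
```

```text
time_s: 10.6
ee_pos: [0.4978, 0.2771, 0.3997]
tcp_rot: [0.037, 0.706, -0.037, 0.707]
contact_force: [-2.3, -0.5, 4.3]
width: 0.0088
t 10.6 grasp cm [49.8  27.72 21.97] finger [ 0.001  0.    -1.   ] jawyaw -6.0 q [ 0.41  0.13  1.33 -0.    1.68  0.51] F [-2.3 -0.5  4.3] M [-0.22  0.48  0.05] w 8.8
```

Seated: the force went from −2.5 N to +4.3 N at bar height 219.7 mm. Releasing and rising.

```bash

python3 -m inch '[0.1,0,0,0.05,0,0,0,0.15,0,0,0.05,0,0,0,0.2,0,0,0,0,0,0,0.25,0,0,0,0,0,0,0.3,0,0,0,0,0,0,0.35,0,0,0,0,0,0,0.35,0,0,0,0,0,0,0.35,0,0,0.2,0,0,0,0.35,0,0,0.4,0,0,0,0.35,0,0,0.6,0,0,0]'
python3 -m inch '[0.35,0,0,1.0,0,0,0,0.35,0,0,1.0,0,0,0,0.35,0,0,1.2,0,0,0,0.35,0,0,1.4,0,0,0,0.35,0,0,1.4,0,0,0,0.35,0,0,1.4,0,0,0,0.35,0,0,1.4,0,0,0,0.35,0,0,1.4,0,0,0,0.35,0,0,1.2,0,0,0,0.35,0,0,1.0,0,0,0]'
python3 - <<'E'
from h import *
pose(); snap('wrist','w7');snap('side','s7');snap('scene','sc7')
crop('s7',220,120,110,100,6,'s7c');crop('sc7',310,90,130,110,6,'sc7c')
E
```

```text
time_s: 11.43
ee_pos: [0.4978, 0.2771, 0.4116]
tcp_rot: [0.037, 0.706, -0.037, 0.706]
contact_force: [0.1, -1.3, 0.3]
width: 0.0327
time_s: 12.27
ee_pos: [0.4975, 0.277, 0.5385]
tcp_rot: [0.037, 0.705, -0.036, 0.707]
contact_force: [0.7, -0.2, 0.4]
width: 0.0329
t 12.27 grasp cm [49.81 27.72 35.85] finger [ 0.003  0.001 -1.   ] jawyaw -6.0 q [ 0.41  0.14  1.04 -0.    1.95  0.51] F [ 0.7 -0.2  0.4] M [-0.06  0.07  0.  ] w 32.9
```

View pics/w7.png

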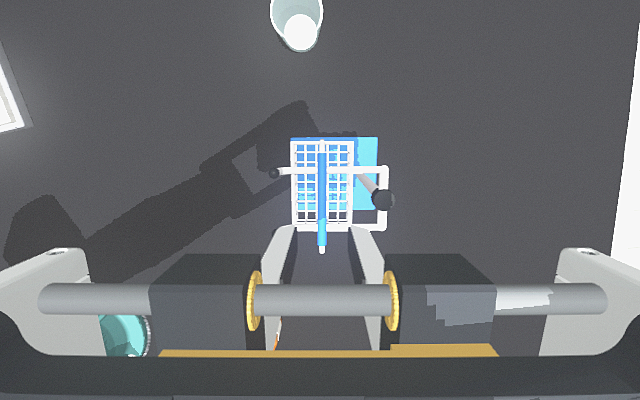

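View pics/s7c.png

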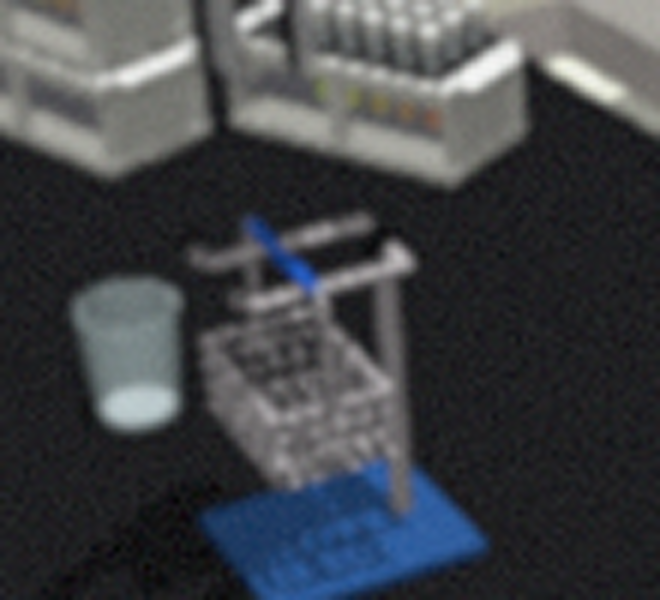

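View pics/sc7c.png

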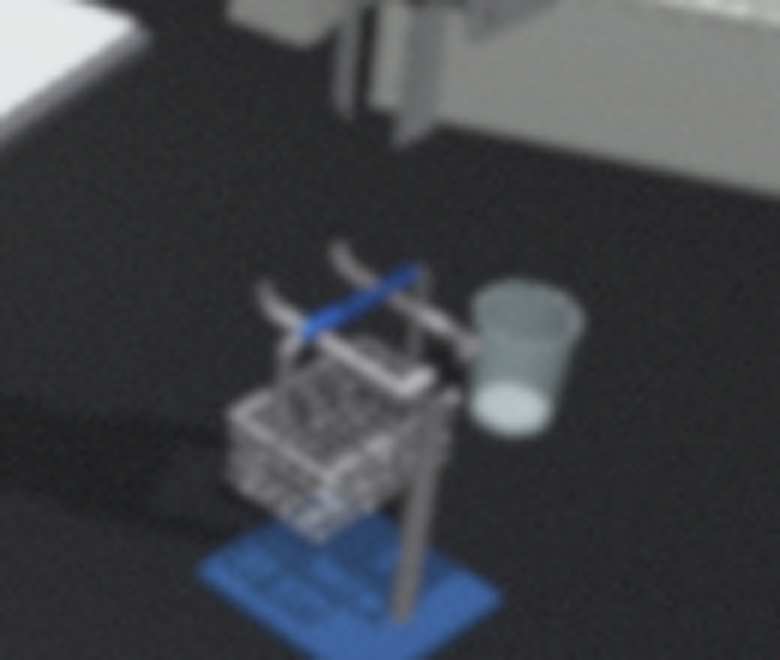

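The basket hangs by its bar across both prongs. The wrist view shows the bar at x = 322 crossing both rods, and the side and scene views agree. Next I'll work out the handle's pose from the earlier w1 view.

```bash
python3 - <<'E'
from h import *
S=lambda x,y:((x+.5)/3.8-.5+220,(y+.5)/3.8-.5+80)
P=[atz('w1',S(*p),.152) for p in ((107,215),(232,675),(725,565),(632,85))]
print(np.round(P,4))
for a,b in ((0,1),(1,2),(3,2),(0,3)):
    d=P[b]-P[a];print(a,b,np.linalg.norm(d),np.degrees(np.arctan2(d[1],d[0])))
b=np.array([atz('w1',S(*p),.122) for p in ((40,338),(122,605))]);print(b)
i=cv2.imread('pics/w1.png')[140:300,200:300].astype(float)
cv2.imwrite('pics/w1h.png',cv2.resize(np.clip(i*2.5,0,255).astype('u1'),None,fx=4,fy=4))
E
```

```text
[[ 0.4291 -0.1454  0.152 ]
 [ 0.4303 -0.3402  0.152 ]
 [ 0.6416 -0.3353  0.152 ]
 [ 0.6342 -0.1407  0.152 ]]
0 1 0.19476137621344827 -89.66159468335253
1 2 0.21136788792271716 1.3145362579217128
3 2 0.1947869476240131 -87.84287697931859
0 3 0.2051855434293593 1.3236877739808182
[[ 0.38051593 -0.18695484  0.122     ]
 [ 0.3829542  -0.30940572  0.122     ]]
```

View pics/w1h.png

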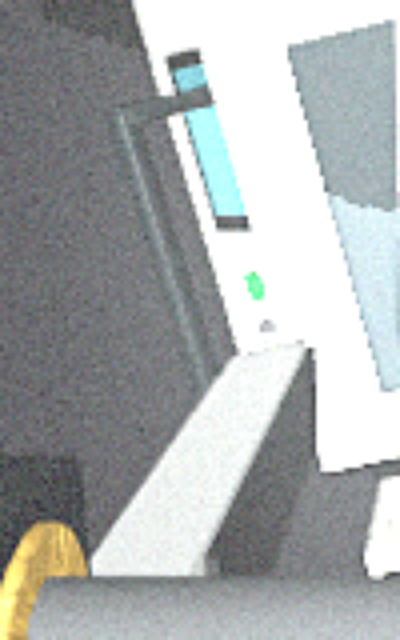

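```bash

python3 -m inch '[0.4,-0.3,-1.2,0,0,0,0.006,0.4,-0.6,-2.4,0,0,0,0.006,0.4,-0.6,-2.8,0,0,0,0.006,0.4,-0.6,-2.8,0,0,0,0.006,0.4,-0.6,-2.8,0,0,0,0.006,0.4,-0.6,-2.8,0,0,0,0.006,0.4,-0.6,-2.8,0,0,0,0.006,0.4,-0.6,-2.8,0,0,0,0.006,0.4,-0.6,-2.8,0,0,0,0.006,0.4,-0.6,-2.8,0,0,0,0.006]'
python3 -m inch '[0.4,-0.6,-2.8,0,0,0,0.006,0.4,-0.6,-2.8,-0.5,0,0,0.006,0.4,-0.6,-2.8,-0.8,0,0,0.006,0.4,-0.6,-2.8,-0.9,0,0,0.006,0.4,-0.6,-2.8,-1,0,0,0.006,0.4,-0.6,-2.8,-1,0,0,0.006,0.4,-0.6,-2.8,-1,0,0,0.006,0.4,-0.6,-2.8,-1,0,0,0.006,0.4,-0.6,-2.4,-1,0,0,0.006,0.4,-0.4,-1.4,-0.8,0,0,0.006]'
python3 - <<'E'
from h import *
pose(); snap('wrist','w8');
i=cv2.imread('pics/w8.png')[60:300,200:500].astype(float)
cv2.imwrite('pics/w8h.png',cv2.resize(np.clip(i*1.8,0,255).astype('u1'),None,fx=2.5,fy=2.5))
E
```

```text
time_s: 13.25
ee_pos: [0.4397, 0.0155, 0.5346]
tcp_rot: [0.015, 0.708, -0.016, 0.706]
contact_force: [0.4, 0.5, 0.9]
width: 0.0377
time_s: 14.08
ee_pos: [0.3812, -0.247, 0.4533]
tcp_rot: [-0.004, 0.708, 0.005, 0.706]
contact_force: [0.5, -0.5, -0.4]
width: 0.0374
t 14.08 grasp cm [ 38.07 -24.68  27.33] finger [-0.003  0.001 -1.   ] jawyaw 0.8 q [-0.7  -0.13  1.49 -0.    1.79 -0.71] F [ 0.5 -0.5 -0.4] M [-0.06  0.01 -0.01] w 37.4
```

View pics/w8h.png

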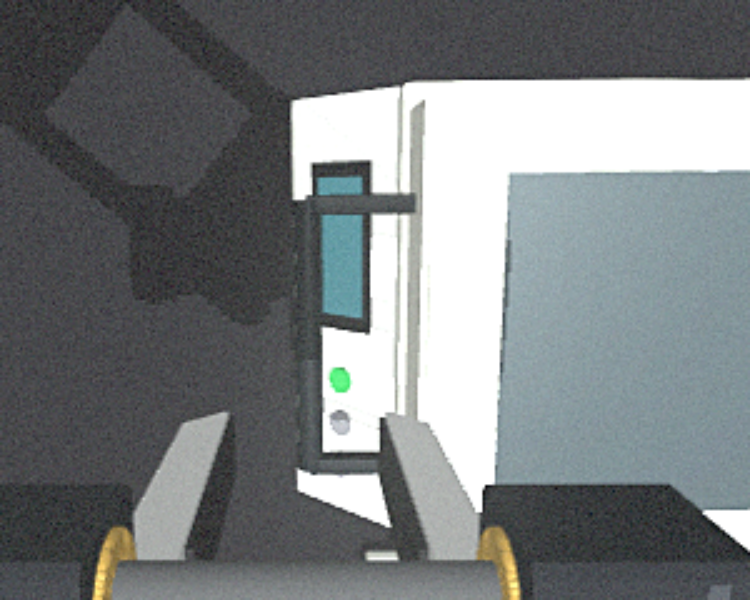

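The handle bar now shows clearly from crop (306,200) to (313,465), parallel to the fingers' gap.

```bash
python3 - <<'E'
from h import *
S=lambda x,y:((x+.5)/2.5-.5+200,(y+.5)/2.5-.5+60)
a=atz('w8',S(308,200),.122);b=atz('w8',S(312.5,465),.122);print(a,b,(a+b)/2,np.linalg.norm(a-b),np.degrees(np.arctan2((a-b)[0],-(a-b)[1])))
E
```

```text
[ 0.38081085 -0.18549569  0.122     ] [ 0.38459755 -0.30450264  0.122     ] [ 0.3827042  -0.24499917  0.122     ] 0.11906717100190152 -178.17751171235668
```

```bash

python3 -m inch '[0.4,0.05,0.1,-1.6,0,0,0.005,0.4,0.05,0.1,-1.8,0,0,0.005,0.4,0.05,0,-2,0,0,0,0.4,0.05,0,-2,0,0,0,0.4,0,0,-2,0,0,0,0.4,0,0,-1.8,0,0,0,0.4,0,0,-1.5,0,0,0,0.4,0,0,-1.2,0,0,0,0.4,0,0,-0.8,0,0,0,0.4,0,0,-0.2,0,0,0]'
python3 - <<'E'
from h import *
pose(); snap('wrist','w9')
E
```

```text
time_s: 14.97
ee_pos: [0.3843, -0.2423, 0.305]
tcp_rot: [-0.009, 0.708, 0.01, 0.706]
contact_force: [-0.1, -0.5, 0.1]
width: 0.0375
t 14.97 grasp cm [ 38.39 -24.19  12.5 ] finger [-0.002  0.002 -1.   ] jawyaw 1.5 q [-0.69 -0.08  1.74  0.    1.49 -0.71] F [-0.1 -0.5  0.1] M [-0.1   0.05 -0.02] w 37.5
```

View pics/w9.png

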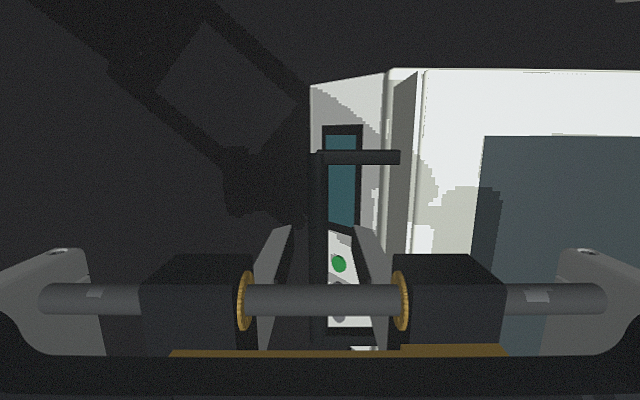

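```bash

python3 -m inch '[0,-0.1,0,-0.2,0,0,0,0,0,0,-0.1,0,0,0,0,0,0,0,0,0,0,0,0,0,0,0,0,0,0,0,0,0,0,0,0,0,0,0,0,0,0,0,0,0,0,0,0,0,0,0,0,0,0,0,0,0,0,0,0,0,0,0,0,0,0,0,0,0,0,0]' 25
python3 - <<'E'
from h import *
pose()
p=None
for th in range(0,66,3):
    f=np.radians(th+4.45);q=np.array([-25.8*np.cos(f),25.8*np.sin(f)])
    if p is not None: print(th,np.round(q-p,2),np.round(q-p0,2))
    else: p0=q
    p=q
E
```

```text
time_s: 15.85
ee_pos: [0.3825, -0.2431, 0.3038]
tcp_rot: [-0.009, 0.709, 0.009, 0.705]
contact_force: [-7.4, -0.8, 2.8]
width: 0.0112
t 15.85 grasp cm [ 38.14 -24.32  12.38] finger [-0.006 -0.001 -1.   ] jawyaw 1.5 q [-0.69 -0.09  1.75 -0.    1.49 -0.72] F [-7.4 -0.8  2.8] M [-0.13  1.34  0.07] w 11.2
3 [0.14 1.34] [0.14 1.34]
6 [0.21 1.33] [0.35 2.68]
9 [0.28 1.32] [0.63 4.  ]
12 [0.35 1.31] [0.98 5.3 ]
15 [0.42 1.28] [1.39 6.59]
18 [0.48 1.26] [1.88 7.85]
21 [0.55 1.23] [2.43 9.09]
24 [0.61 1.2 ] [ 3.04 10.29]
27 [0.67 1.17] [ 3.71 11.46]
30 [0.73 1.13] [ 4.45 12.59]
33 [0.79 1.09] [ 5.24 13.69]
36 [0.85 1.05] [ 6.09 14.74]
39 [0.9 1. ] [ 6.99 15.74]
42 [0.95 0.96] [ 7.95 16.7 ]
45 [1.  0.9] [ 8.95 17.6 ]
48 [1.05 0.85] [10.   18.45]
51 [1.09 0.79] [11.09 19.25]
54 [1.13 0.74] [12.22 19.98]
57 [1.17 0.68] [13.39 20.66]
60 [1.2  0.61] [14.59 21.28]
63 [1.23 0.55] [15.83 21.83]
```

```bash

python3 -m inch '[0,-0.1,0,0.3,0,0,0,0,0,0,0.6,0,0,0,0,0.05,0,0.67,0,0,0,0,0.08,0,0.67,0,0,0,0,0.1,0,0.67,0,0,0,0,0.12,0.01,0.66,0,0,0,0,0.15,0.01,0.66,0,0,0,0,0.17,0.01,0.66,0,0,0,0,0.19,0,0.66,0,0,0,0,0.2,0,0.65,0,0,0]'
python3 - <<'E'
from h import *
pose()
E
```

```text
time_s: 16.68
ee_pos: [0.3936, -0.2427, 0.3665]
tcp_rot: [-0.009, 0.707, 0.009, 0.707]
contact_force: [-1.4, -3.8, -3.0]
width: 0.0111
t 16.68 grasp cm [ 39.35 -24.28  18.65] finger [-0.    -0.001 -1.   ] jawyaw 1.5 q [-0.68 -0.1   1.63 -0.    1.61 -0.7 ] F [-1.4 -3.8 -3. ] M [-0.73  0.63  0.03] w 11.1
```

```bash

python3 -m inch '[0,0.2,-0.01,0.64,0,0,0,0,0.22,-0.01,0.64,0,0,0,0,0.23,0,0.63,0,0,0,0,0.25,0,0.62,0,0,0,0,0.26,0,0.62,0,0,0,0,0.28,0,0.61,0,0,0,0,0.3,0,0.6,0,0,0,0,0.31,0,0.6,0,0,0,0,0.33,0,0.59,0,0,0,0,0.34,0,0.58,0,0,0]'
python3 - <<'E'
from h import *
pose();snap('side','s10')
E
```

```text
time_s: 17.52
ee_pos: [0.4214, -0.2424, 0.4272]
tcp_rot: [-0.009, 0.707, 0.01, 0.708]
contact_force: [3.6, -0.4, -5.1]
width: 0.0107
t 17.52 grasp cm [ 42.17 -24.21  24.72] finger [ 0.001  0.001 -1.   ] jawyaw 1.5 q [-0.64 -0.06  1.47  0.    1.73 -0.67] F [ 3.6 -0.4 -5.1] M [-0.04 -0.38  0.04] w 10.7
```

View pics/s10.png

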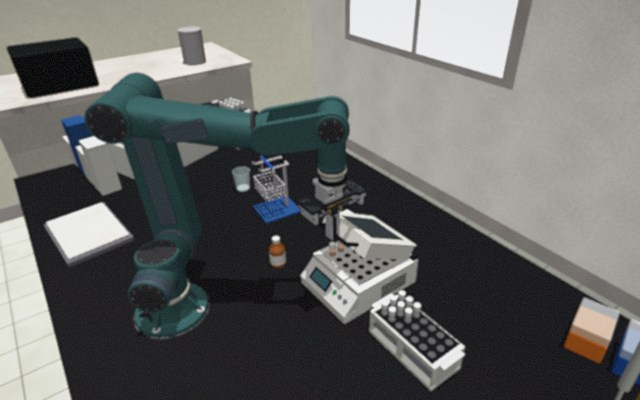

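```bash

python3 -m inch '[0,0.38,0,0.55,0,0,0,0,0.39,0,0.55,0,0,0,0,0.4,0,0.54,0,0,0,0,0.41,0,0.53,0,0,0,0,0.42,0,0.52,0,0,0,0,0.43,0,0.52,0,0,0,0,0.44,0,0.51,0,0,0,0,0.45,0,0.5,0,0,0,0,0.46,0,0.49,0,0,0,0,0.47,0.01,0.49,0,0,0]'
python3 - <<'E'
from h import *
pose()
E
```

```text
time_s: 18.4
ee_pos: [0.4639, -0.2418, 0.4789]
tcp_rot: [-0.009, 0.707, 0.011, 0.707]
contact_force: [3.4, 6.0, -6.5]
width: 0.0111
t 18.4 grasp cm [ 46.38 -24.11  29.89] finger [-0.     0.003 -1.   ] jawyaw 1.6 q [-0.59  0.03  1.29  0.    1.83 -0.62] F [ 3.4  6.  -6.5] M [ 0.97 -0.4  -0.05] w 11.1
```

```bash

python3 -m inch '[0,0.5,0.03,0.46,0,0,0,0,0.51,0.03,0.45,0,0,0,0,0.52,0.03,0.44,0,0,0,0,0.53,0.03,0.43,0,0,0,0,0.54,0.02,0.42,0,0,0,0,0.55,0.02,0.4,0,0,0,0,0.55,0.02,0.39,0,0,0,0,0.56,0.02,0.38,0,0,0,0,0.4,0,0.26,0,0,0,0,0.1,0,0.05,0,0,0]'
python3 - <<'E'
from h import *
pose();snap('side','s11');snap('scene','sc11');snap('wrist','w11')
crop('s11',280,160,160,150,5,'s11c');crop('sc11',190,150,160,150,5,'sc11c')
E
```

```text
time_s: 19.23
ee_pos: [0.512, -0.2402, 0.5152]
tcp_rot: [-0.009, 0.707, 0.01, 0.707]
contact_force: [2.1, 4.1, -7.1]
width: 0.0115
t 19.23 grasp cm [ 51.19 -23.98  33.52] finger [-0.     0.002 -1.   ] jawyaw 1.6 q [-0.54  0.13  1.11  0.    1.91 -0.57] F [ 2.1  4.1 -7.1] M [ 0.73 -0.27 -0.01] w 11.5
```

View pics/s11c.png

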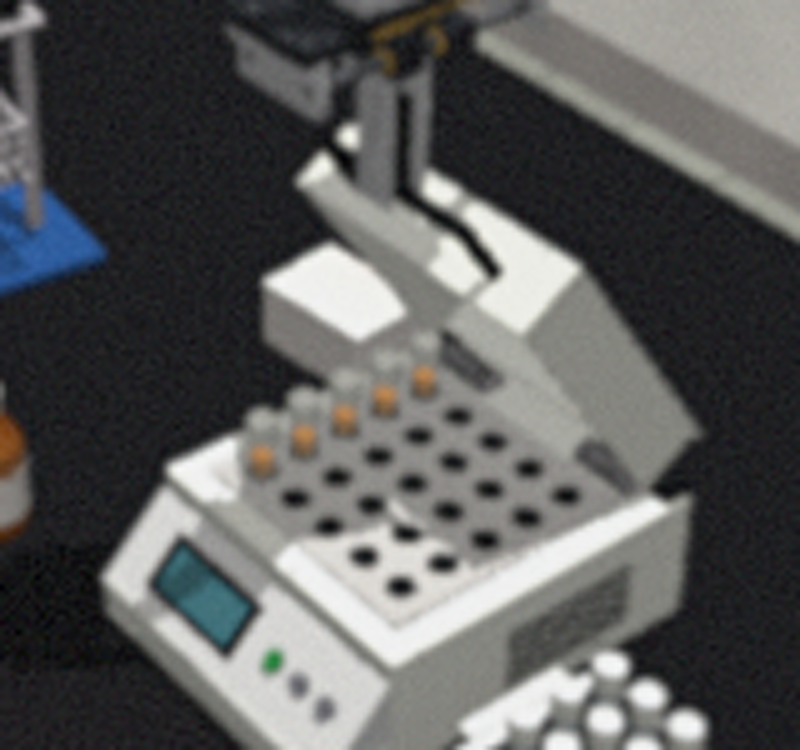

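View pics/sc11c.png

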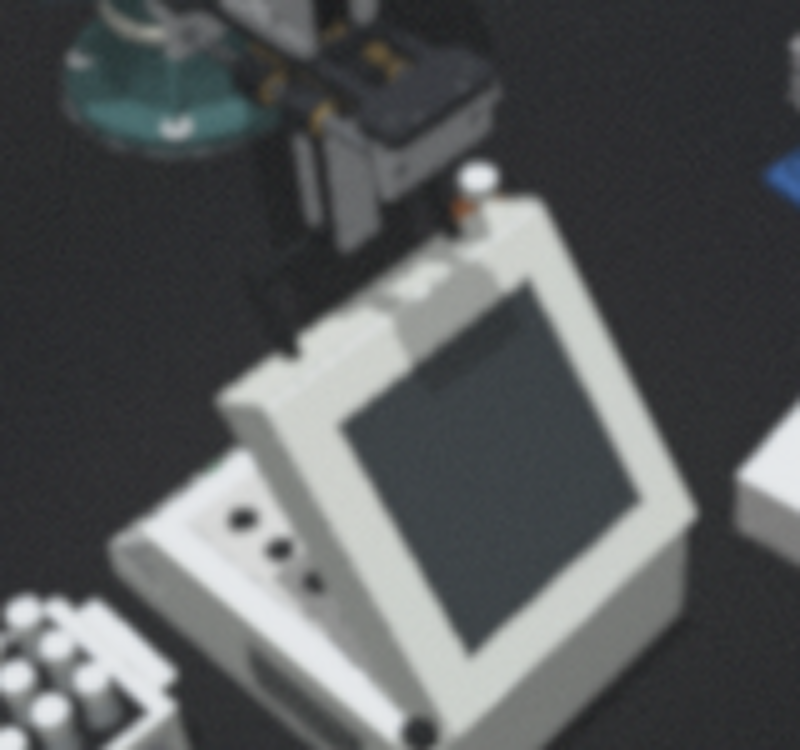

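View pics/w11.png

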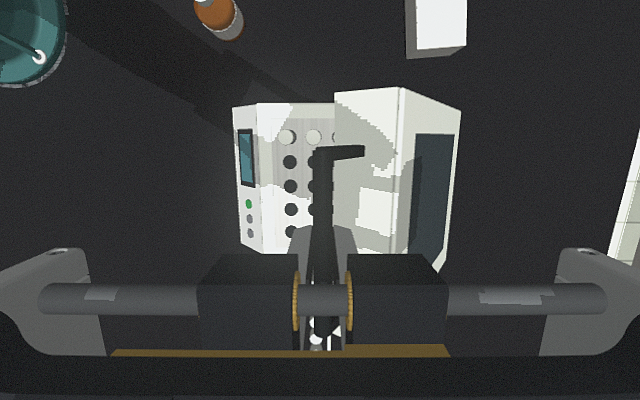

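```bash
cat > ang.py <<'E'
import sys
from h import *
def hood(P,th,o=(.535,-.2425),yaw=np.radians(1.3)):
    # P rel. hinge in shut frame
    c,s=np.cos(th),np.sin(th);x,y,z=P
    X=c*x+s*z+.105; Z=-s*x+c*z+.102
    return [o[0]+np.cos(yaw)*X-np.sin(yaw)*y,o[1]+np.sin(yaw)*X+np.cos(yaw)*y,Z]
def show(n,obs):
    for th in (45,48,51,54,57,60,63):
        t=np.radians(th)
        print(th,[np.round(proj(fn,hood(P,t))[0]-uv,1).tolist() for fn,uv,P in obs])
E
python3 - <<'E'
from ang import *
S=lambda x,y,o,s:((x+.5)/s-.5+o[0],(y+.5)/s-.5+o[1])
sc=lambda x,y:S(x,y,(190,150),5)
si=lambda x,y:S(x,y,(280,160),5)
show('',[('sc11',sc(268,414),(-.212,-.098,.05)),('sc11',sc(545,203),(-.212,.098,.05)),('sc11',sc(697,515),(0,.098,.05)),('side'[:0]+'s11',si(582,265),(-.212,-.098,.05)),('s11',si(355,125),(-.212,.098,.05)),('s11',si(705,435),(0,-.098,.05)),('w11',(402,87),(-.212,.098,.05)),('w11',(461,108),(-0.,.098,.05))])
E
```

```text
45 [[-9.6, -4.4], [-10.2, -1.9], [-0.9, -2.4], [-10.6, 10.3], [-10.1, 8.0], [-1.2, -1.2], [-60.0, 5.4], [-1.7, 3.4]]
48 [[-7.4, -4.0], [-7.8, -1.8], [-0.5, -1.6], [-7.8, 7.3], [-7.5, 5.3], [-0.9, -1.0], [-44.6, 4.2], [-0.9, 3.6]]
51 [[-5.0, -3.3], [-5.2, -1.6], [-0.0, -0.9], [-4.9, 4.4], [-4.8, 2.8], [-0.5, -0.7], [-28.0, 3.1], [-0.3, 3.7]]
54 [[-2.5, -2.4], [-2.5, -1.1], [0.4, -0.2], [-2.0, 1.6], [-2.1, 0.3], [-0.2, -0.3], [-10.2, 2.2], [0.2, 3.9]]
57 [[0.2, -1.3], [0.3, -0.4], [0.7, 0.6], [1.0, -1.0], [0.6, -2.0], [0.0, 0.0], [8.5, 1.3], [0.6, 4.0]]
60 [[3.0, 0.0], [3.3, 0.5], [1.1, 1.3], [3.9, -3.4], [3.4, -4.1], [0.3, 0.4], [28.1, 0.6], [0.9, 4.2]]
63 [[5.9, 1.6], [6.3, 1.6], [1.4, 2.0], [6.9, -5.7], [6.3, -6.1], [0.5, 0.9], [48.3, -0.0], [1.0, 4.3]]
```

The hood is at about 56°, by both image fits and the arc. I'll raise it to about 60°, hold there, and measure.

```bash

python3 -m inch '[0,0.3,0.03,0.15,0,0,0,0,0.4,0.03,0.2,0,0,0,0,0.4,0.02,0.2,0,0,0,0,0.4,0.02,0.2,0,0,0,0,0.3,0.02,0.15,0,0,0,0,0.1,0,0.05,0,0,0,0,0,0,0,0,0,0,0,0,0,0,0,0,0,0,0,0,0,0,0,0,0,0,0,0,0,0,0]'
python3 - <<'E'
from h import *
pose();snap('side','s12');snap('scene','sc12');snap('wrist','w12')
crop('s12',280,160,160,150,5,'s12c');crop('sc12',190,150,160,150,5,'sc12c')
E
```

```text
time_s: 20.22
ee_pos: [0.5303, -0.2393, 0.5251]
tcp_rot: [-0.009, 0.707, 0.01, 0.707]
contact_force: [2.4, 4.3, -8.7]
width: 0.0113
t 20.22 grasp cm [ 53.03 -23.93  34.51] finger [ 0.  0. -1.] jawyaw 1.5 q [-0.52  0.17  1.04  0.    1.93 -0.55] F [ 2.4  4.3 -8.7] M [ 0.7  -0.41 -0.06] w 11.3
```

View pics/s12c.png

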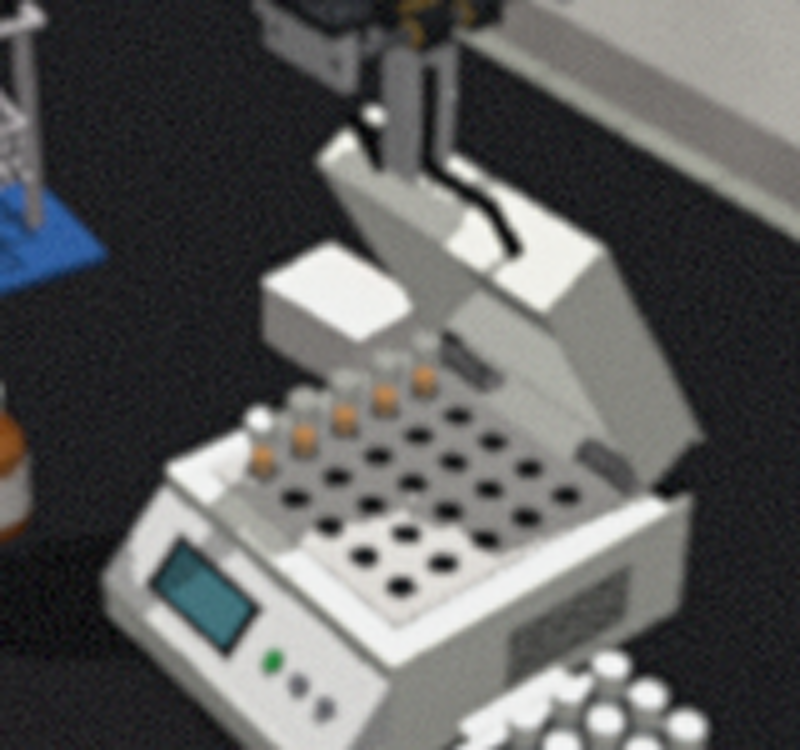

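View pics/sc12c.png

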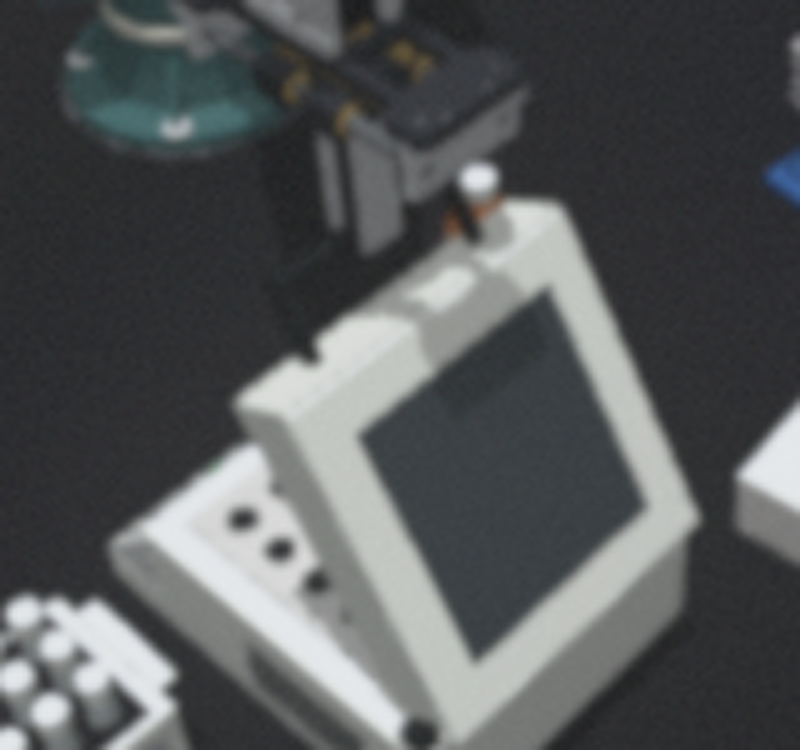

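View pics/w12.png

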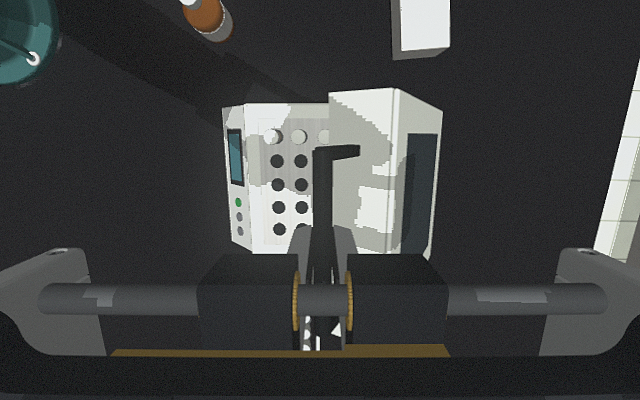

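```bash
python3 - <<'E'
from ang import *
S=lambda x,y,o,s:((x+.5)/s-.5+o[0],(y+.5)/s-.5+o[1])
sc=lambda x,y:S(x,y,(190,150),5)
si=lambda x,y:S(x,y,(280,160),5)
show('',[('sc12',sc(290,416),(-.212,-.098,.05)),('sc12',sc(565,207),(-.212,.098,.05)),('s12',si(605,247),(-.212,-.098,.05)),('s12',si(375,108),(-.212,.098,.05)),('w12',(394,88),(-.212,.098,.05))])
E
```

```text
45 [[-14.0, -4.8], [-14.2, -2.7], [-15.2, 13.9], [-14.1, 11.4], [-79.2, 6.2]]
48 [[-11.8, -4.4], [-11.8, -2.6], [-12.4, 10.9], [-11.5, 8.7], [-65.3, 5.2]]
51 [[-9.4, -3.7], [-9.2, -2.4], [-9.5, 8.0], [-8.8, 6.2], [-50.2, 4.2]]
54 [[-6.9, -2.8], [-6.5, -1.9], [-6.6, 5.2], [-6.1, 3.7], [-34.0, 3.3]]
57 [[-4.2, -1.7], [-3.7, -1.2], [-3.6, 2.6], [-3.4, 1.4], [-16.8, 2.4]]
60 [[-1.4, -0.4], [-0.7, -0.3], [-0.7, 0.2], [-0.6, -0.7], [1.2, 1.7]]
63 [[1.5, 1.2], [2.3, 0.8], [2.3, -2.1], [2.3, -2.7], [19.8, 1.2]]
```

The hood is at about 60.5°, past balance and held. Now I'll ease it down about 10.5°.

```bash

python3 -m inch '[0,-0.1,0,-0.08,0,0,0,0,-0.2,-0.01,-0.12,0,0,0,0,-0.3,-0.01,-0.16,0,0,0,0,-0.3,-0.01,-0.17,0,0,0,0,-0.3,-0.01,-0.17,0,0,0,0,-0.3,-0.01,-0.18,0,0,0,0,-0.3,0,-0.18,0,0,0,0,-0.3,0,-0.18,0,0,0,0,-0.3,0,-0.18,0,0,0,0,-0.3,0,-0.19,0,0,0]'
python3 -m inch '[0,-0.3,0,-0.19,0,0,0,0,-0.3,0,-0.2,0,0,0,0,-0.3,0,-0.2,0,0,0,0,-0.2,0,-0.14,0,0,0,0,-0.1,0,-0.08,0,0,0,0,0,0,0,0,0,0,0,0,0,0,0,0,0,0,0,0,0,0,0,0,0,0,0,0,0,0,0,0,0,0,0,0,0,0]'
python3 - <<'E'
from h import *
pose();snap('side','s13');snap('scene','sc13');snap('wrist','w13')
crop('s13',280,160,160,150,5,'s13c');crop('sc13',190,150,160,150,5,'sc13c')
E
```

```text
time_s: 21.2
ee_pos: [0.5028, -0.2398, 0.5109]
tcp_rot: [-0.01, 0.706, 0.009, 0.708]
contact_force: [2.2, 3.1, -2.8]
width: 0.0109
time_s: 22.03
ee_pos: [0.4902, -0.2401, 0.5023]
tcp_rot: [-0.009, 0.707, 0.008, 0.707]
contact_force: [-3.9, 2.5, 5.7]
width: 0.011
t 22.03 grasp cm [ 49.02 -24.04  32.23] finger [-0.    -0.002 -1.   ] jawyaw 1.4 q [-0.56  0.08  1.19 -0.    1.87 -0.58] F [-3.9  2.5  5.7] M [ 0.34  0.63 -0.03] w 11.0
```

View pics/s13c.png

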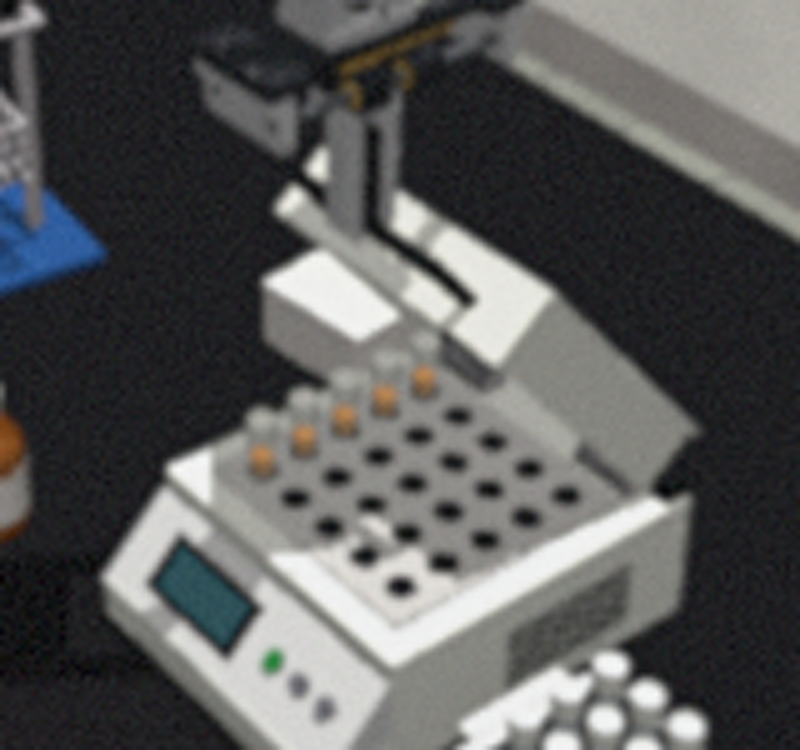

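View pics/sc13c.png

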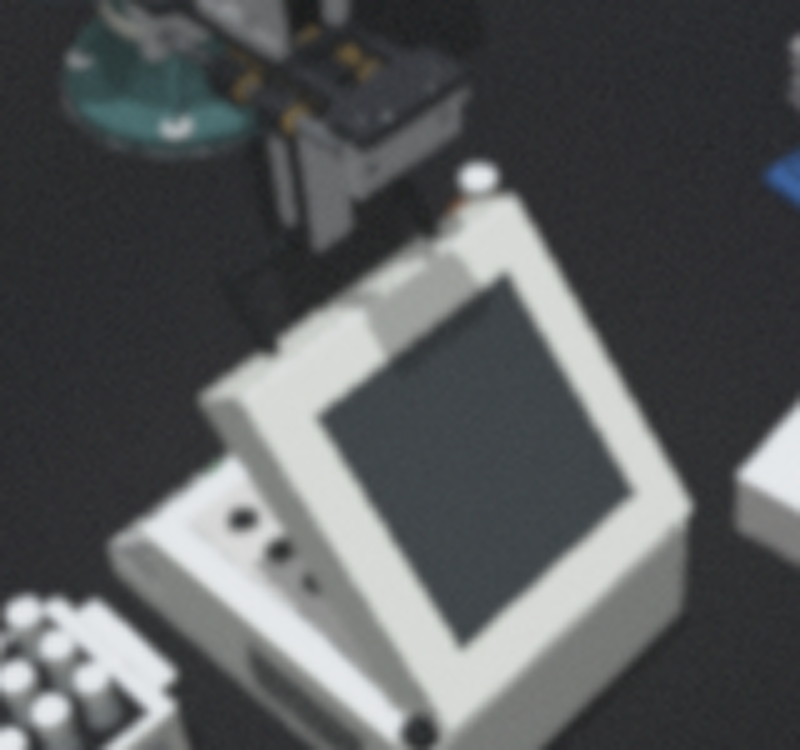

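View pics/w13.png

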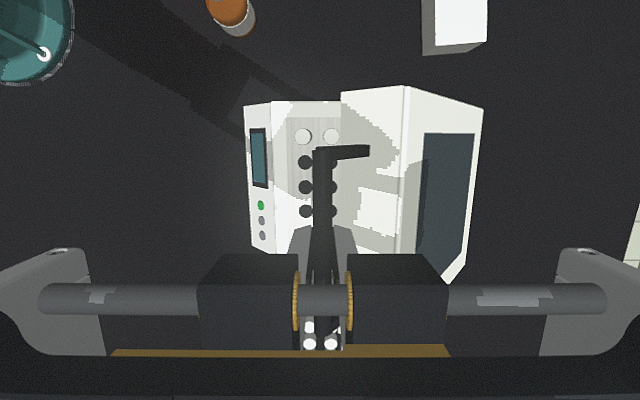

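```bash
python3 - <<'E'
from ang import *
S=lambda x,y,o,s:((x+.5)/s-.5+o[0],(y+.5)/s-.5+o[1])
sc=lambda x,y:S(x,y,(190,150),5)
si=lambda x,y:S(x,y,(280,160),5)
show('',[('sc13',sc(243,405),(-.212,-.098,.05)),('sc13',sc(517,197),(-.212,.098,.05)),('s13',si(555,292),(-.212,-.098,.05)),('s13',si(325,150),(-.212,.098,.05)),('w13',(406,86),(-.212,.098,.05))])
pose()
E
```

```text
45 [[-4.6, -2.6], [-4.6, -0.7], [-5.2, 4.9], [-4.1, 3.0], [-29.5, 3.1]]
48 [[-2.4, -2.2], [-2.2, -0.6], [-2.4, 1.9], [-1.5, 0.3], [-11.9, 1.8]]
51 [[-0.0, -1.5], [0.4, -0.4], [0.5, -1.0], [1.2, -2.2], [7.0, 0.6]]
54 [[2.5, -0.6], [3.1, 0.1], [3.4, -3.8], [3.9, -4.7], [27.1, -0.5]]
57 [[5.2, 0.5], [5.9, 0.8], [6.4, -6.4], [6.6, -7.0], [48.1, -1.5]]
60 [[8.0, 1.8], [8.9, 1.7], [9.3, -8.8], [9.4, -9.1], [70.0, -2.3]]
63 [[10.9, 3.4], [11.9, 2.8], [12.3, -11.1], [12.3, -11.1], [92.5, -3.0]]
t 22.18 grasp cm [ 49.02 -24.04  32.24] finger [-0.    -0.002 -1.   ] jawyaw 1.4 q [-0.56  0.08  1.19 -0.    1.87 -0.58] F [-3.   1.8  5.7] M [0.36 0.6  0.02] w 11.1
```

```bash

python3 -m inch '[0,-0.02,0,0.03,0,0,0,0,0,0,0,0,0,0,0,0,0,0,0,0,0,0,0,0,0,0,0,0,0,0,0,0,0,0,0,0,0,0,0,0,0,0,0,0,0,0,0,0,0,0,0,0,0,0,0,0,0,0,0,0,0,0,0,0,0,0,0,0,0,0]'
python3 - <<'E'
from h import *
pose();snap('side','s14');snap('scene','sc14')
E
```

```text
time_s: 23.02
ee_pos: [0.4902, -0.2401, 0.5024]
tcp_rot: [-0.009, 0.707, 0.008, 0.707]
contact_force: [-3.6, 1.2, 5.0]
width: 0.0112
t 23.02 grasp cm [ 49.02 -24.04  32.24] finger [ 0.    -0.001 -1.   ] jawyaw 1.5 q [-0.56  0.08  1.19 -0.    1.87 -0.58] F [-3.6  1.2  5. ] M [0.2  0.54 0.01] w 11.2
```

View pics/s14.png

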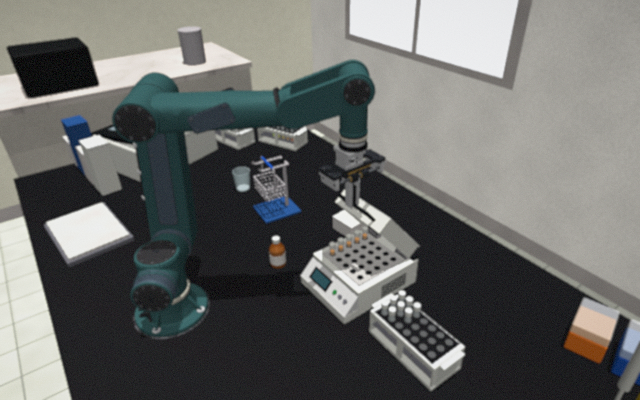

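View pics/sc14.png

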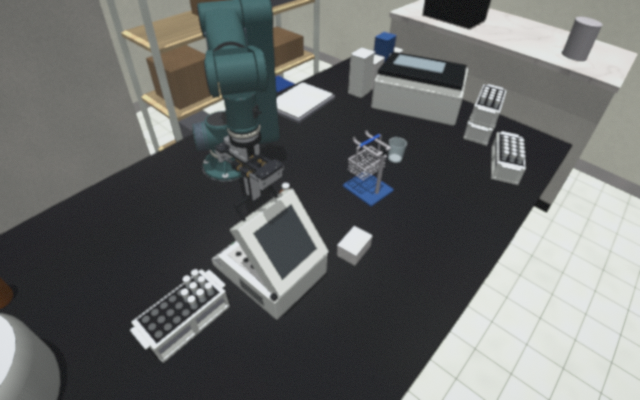

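The basket still hangs on the hook (scene 366,155; side 270,180). The hood is held still at about 50°, and the rack, bottle, beaker and carton haven't moved.

```bash
python3 -c "
from cell import bot
print(bot.close_job())"
```

```text
the job is handed in; nothing more can be done
None
```

The job is done and handed in at about 23 s, with the gripper still holding the hood just below its balance point.

- **Basket:** It was lifted off the hood and hung by its blue bar across both prongs of the hook. The wrist, side and scene pictures after release all showed it seated, and it was still hanging in the last pictures.
- **Hood:** I raised it by the handle to about 60° (image fit), held it briefly, then eased it down. It never sprang to its stop.
- **Final hold:** The hood stands at about 50° by the image fit. The handle's arc gave about 51.5°, so the two differ by about 1.5°, and both are within 10° below balance. The arm's pose did not change over the last second.
- **Forces:** The largest reading at the end of any move was about 10 N, with about 6 N at the wrist at the end. That 6 N is mostly push along the line to the hinge and I left it.
- **Rack, bottle, beaker and carton:** They look unmoved in the last pictures, judged by eye rather than measured.

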